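# Hold the spring jaw open at the index mark

### The arm

A 6-joint arm with a two-finger parallel gripper is mounted at the origin on a cart in front of the work surface, level with it; the furniture and walls round the work are solid. World frame = base frame: x ahead of the robot, y to its left, z up, the work surface at z = 0. Lengths are in mm, angles in rad, forces in N, time in s.
With the tool pointing down it reaches from about 300 to 875 mm from the base axis. Payload 6.4 kg.
Tool frame: the origin (TCP) lies on the centre line of the jaws, within the pads' length; the fingertips stand 22 mm ahead of it and the grasp point (between the pads) lies 3 mm ahead of it; z points along the fingers, y is the line along which they close (so a half turn about z gives the same grasp; the last joint's range is limited). The gripper opens to 85 mm and grips with 20 to 120 N. Pads are 22 mm wide; open, the fingers measure 114 mm over their backs; the gripper's body (76 mm by 85 mm) begins 54 mm behind the grasp point. The pads swing forward as they close: fully open they stand 13 mm farther back than shut.
Start: joints at [0.976, 0.181, 1.607, -0, 1.354, -0.206], TCP at [217.96, 532.104, 253.288] pointing down, gripper open.
Joint ranges: [-2.99, 2.99], [-0.89, 2.07], [0.3, 2.58], [-1.14, 4.28], [0, 2.63], [-3.12, 3.12]. Speed limits (rad/s): [2.57, 2.57, 3.01, 3.14, 3.14, 3.14].

### API

Orientations are given as [roll, pitch, yaw] about the fixed x, y, z axes, in that order (R = Rz(yaw) Ry(pitch) Rx(roll)).
In Python, from workcell import observe, imaging, order gives the robot as it stands. The module is installed in compiled form; this text tells all that it offers.
- The arm moves only by the tool jog_arm, never from a script. Its argument "targets" is a list of rows, each a list of 7 numbers: the shift along the world's x, y, z in m, then the turn, a rotation vector about the world's x, y, z in rad, then the closure, from -1 (fully open) to 1 (shut). A call has 1 to 12 rows; each row is the pose to reach, as a shift and turn from the pose commanded when the call began; what a row does not reach only later rows make up. A row lasts 1/8 s, in which the tool goes at most 62.5 mm and 10.7 degrees, less where a joint would pass 70% of its speed; a pose out of reach is approached as far as the arm can. A call with a gripper value outside its range is refused whole. The fingers move at their own pace and stop on an object; "force" is the grip in N (left out, the last holds). Time passes only in rows, so rows that repeat a pose let the fingers close. It gives the time, the measured TCP pose, the force, the opening and the grip force at its end, in the units of the state.
- observe(): the state, without advancing time (a new reading comes with each control period).
- imaging.get_image(name): name is "scene" or "top" or "wrist"; returns a dict with "image" (480x640x3 uint8, red, green, blue), "range_z" (480x640 float32, mm along the optical axis (not along the pixel's ray), 0 where there is no reading), "camera_matrix" (3x3 intrinsics, pixels), "cam_to_world" (4x4, takes a point from camera to world coordinates); the wrist camera has in their place "T_tool_cam" (4x4, takes a point from camera to tool coordinates, whose origin is the TCP and whose axes are the flange's). Camera axes: x right, y up, looking along -z (the intrinsics and any distortion apply to the point x, -y, -z); pixel columns grow to the right and rows downward; lengths in mm; the calibration is good to about 2 mm. A picture is of the moment at which its call begins: read the wrist's pose just before it.
- order.finish_job(): hands the job in; it is judged then, once.
The state is a dict: "t": time; "joints": joint angles; "joint_velocities": joint speeds; "joint_torque": joint torques, N m; "tool_pos": TCP position; "tool_rot": TCP orientation; "wrist_force": force on the tool from outside, world axes, zero at the start; "moment": the same for the moment, N m; "finger_gap": opening from 0.0 (shut) to 1.0 (fully open); "finger_force": force on a finger pad.
Only numpy, scipy, OpenCV 4.12 (cv2) and the standard library are available. Lean on these libraries where they do the work, as an engineer would, in place of code of your own. Each camera call takes 0.05 s, during which the arm holds its last target. There are 200 camera calls.

### The job

I want to drop a workpiece into the holding jig, whose spring jaw is locked shut. Slide the jig's lock bolt fully out to its end stop, then pull the spring jaw open by its upright grip until its pointer lines up with the fin of the index tab on the jig's front edge, and keep holding it there: finish while still holding the jaw at the mark, because it springs shut when let go. Leave the offcut, the sanding block and the chisel beside the jig where they lie.

Things in the scene. Friction and masses are not known exactly. Their poses are not given: they have to be found in the camera images.
- jig: Wooden holding jig fixed to the bench: base board 18 mm thick with a fixed jaw, guide rods along y and a spring tube at its +y end. Origin at bench height; the board spans -85 to +150 mm in x, -160 to +225 mm in y. At yaw 0 its -x edge faces the robot, +y is to the robot's left. Jaw opens along the jig's -y, bolt draws along its +x. All but the two grips is lower than 53 mm above the bench.
- jaw (a joint): How far the spring jaw is open, m: 0 shut (as at the start), at most 0.11. Slides along the jig's -y. A spring pulls it shut: about 3 N when shut, growing 0.7 N per 10 mm, about 9 N at 90 mm. With the bolt in it moves only about 5 mm. It shuts by itself if let go.
- jaw_grip (a point): Point to grip on the spring jaw, 83 mm above the bench, in the middle of its upright wooden grip: a rounded plate 16 mm thick along the jig's y (the pulling direction), 50 mm wide along x, from 52 mm (top of the jaw block) to 106 mm above the bench. The jaw block below is 90 x 50 mm (x, y). Axes as the jig's.
- jaw_pointer (a point): Tip of the jaw's pointer, a steel fin 4 mm wide (along the jig's y) on the side of the jaw that faces the robot, 37 mm above the bench; it is 59 mm from the jaw grip along the jig's -x, at the same y, and moves with the jaw.
- index_tab: Index tab: steel plate 22 x 26 x 5 mm screwed on the front (-x) edge of the jig's board, with one upright fin 4 mm wide, 26 mm high, along the jig's x. Origin in its middle, on the board (18 mm above the bench); axes as the jig's. The fin's centre line is the mark: pointer and fin line up at equal y in the jig's axes. 40 to 90 mm of jaw travel from shut.
- index_mark (a point): Tip of the index tab's fin on the side of the jaw, 37 mm above the bench; the pointer passes it with 3 mm between.
- bolt (a joint): How far the lock bolt is drawn, in m: 0 fully in (jaw locked), 0.040 fully out against its end stop; it starts between 0 and 0.006. It slides along the jig's +x (away from the robot), needs about 2 N and stays where it is left.
- bolt_grip (a point): Point to grip on the lock bolt (66 mm above the bench): its upright dark steel grip, 18 mm thick along the jig's x (the sliding direction), 30 mm wide along y, from 35 to 85 mm above the bench; around it nothing is higher than 39 mm. Axes as the jig's.
- block_a_mid (a point): Centre of a loose pine offcut 44 x 110 x 44 mm, beside the jig's -y end. Not to be moved.
- sanding_block_mid (a point): Centre of a loose cork sanding block 61 x 111 x 34 mm, beside the jig's +y end. Not to be moved.
- chisel_b_mid (a point): Middle of a loose chisel with a red handle, 237 mm long, lying behind the jig. Not to be moved.

How it is judged:
By the outcome, as a careful person would: the job done as asked, in the order asked, and still so for the second after the job is handed in, while the arm keeps its last pose, push and grip.
It also fails if it takes over 40 s, if anything falls off the work surface, if the arm or the gripper's body presses on something with over 40 N, if the wrist force passes 120 N, or if a joint passes its speed limit or range.

## Working session

There is one attempt and no reset: what is moved stays moved. The work goes in short steps, Python scripts to look and compute and a tool call to move; the robot and the scene stay as the last step left them, time stands still between calls to the robot, and variables do not carry over. Pictures are saved under pics/ and viewed, at most 10 in all, crops included, and the job is handed in when it is done.

Besides the shell and the picture viewer there is one more tool, called by a JSON object that holds its "op" and its "data". jog_arm: Moves the arm, as the interface text tells. Its arguments: {"type":"object","properties":{"targets":{"type":"array","items":{"type":"array","items":{"type":"number"}}},"force":{"type":"number"}},"required":["targets"]}

```bash
mkdir -p pics
cat > h.py <<'E'
import numpy as np, cv2
from workcell import observe, imaging
def shot(n):
    d=imaging.get_image(n); return d
def save(d,f,crop=None):
    im=cv2.cvtColor(d["image"],cv2.COLOR_RGB2BGR)
    if crop: x0,y0,x1,y1,s=crop; im=cv2.resize(im[y0:y1,x0:x1],None,fx=s,fy=s,interpolation=cv2.INTER_CUBIC)
    cv2.imwrite("pics/"+f,im)
def ray(d,u,v,T=None):
    K=np.array(d["camera_matrix"]); T=np.array(d["cam_to_world"]) if T is None else T
    c=np.array([(u-K[0,2])/K[0,0],-(v-K[1,2])/K[1,1],-1.])
    return T[:3,3],T[:3,:3]@c
def on_z(d,u,v,z,T=None):
    o,r=ray(d,u,v,T); return o+r*(z-o[2])/r[2]
def cloud(d,T=None):
    v,u=np.mgrid[0:480,0:640]; z=d["range_z"]
    K=np.array(d["camera_matrix"]); T=np.array(d["cam_to_world"]) if T is None else T
    c=np.stack([(u-K[0,2])/K[0,0]*z,-(v-K[1,2])/K[1,1]*z,-z],-1)
    return c@T[:3,:3].T+T[:3,3]
E
python3 - <<'E'
from h import *
o=observe(); print(o)
for n in("scene","top"):
    d=shot(n); save(d,n+"0.png"); print(n,d["camera_matrix"],d["cam_to_world"],[k for k in d]); np.save(n+"0.npy",cloud(d));
E
```

```text
{'t': 0.0, 'joints': array([ 9.75745192e-01,  1.81494771e-01,  1.60800970e+00,  1.91971608e-05,
        1.35379345e+00, -2.06311249e-01]), 'joint_velocities': array([ 0.0014041 , -0.00118838,  0.00048013, -0.00056115,  0.00101177,
        0.00010387]), 'joint_torque': array([-2.33315492e-03, -4.44890285e+01, -3.51321352e+01, -6.60627338e-04,
        9.77337331e-03,  7.38819949e-06]), 'tool_pos': array([217.63058183, 531.67278964, 252.40931686]), 'tool_rot': array([-3.13992739e+00, -3.67667510e-04,  2.75284831e+00]), 'wrist_force': array([ 0.42776983, -0.46804846,  0.51047591]), 'moment': array([ 6.45353563e-03, -2.56662960e-05, -2.23247343e-02]), 'finger_force': 0.0, 'finger_gap': 0.9975851410169102}
scene [[485.52179327   0.         325.42660176]
 [  0.         485.52179327 244.7784157 ]
 [  0.           0.           1.        ]] [[ 9.12082180e-01  1.78352598e-01 -3.69183487e-01  2.17154973e+02]
 [-4.09249331e-01  4.50751703e-01 -7.93308192e-01 -8.54666161e+02]
 [ 2.49215085e-02  8.74650360e-01  4.84113278e-01  6.31347401e+02]
 [ 0.00000000e+00  0.00000000e+00  0.00000000e+00  1.00000000e+00]] ['image', 'range_z', 'camera_matrix', 'cam_to_world']
top [[612.98763086   0.         330.92166183]
 [  0.         612.98763086 242.72902627]
 [  0.           0.           1.        ]] [[ 1.74260221e-02  9.93171536e-01 -1.15354383e-01  4.63933125e+02]
 [-9.99790691e-01  1.85455797e-02  8.63917902e-03  3.46015843e+01]
 [ 1.07195006e-02  1.15179692e-01  9.93286832e-01  1.38811852e+03]
 [ 0.00000000e+00  0.00000000e+00  0.00000000e+00  1.00000000e+00]] ['image', 'range_z', 'camera_matrix', 'cam_to_world']
```

View pics/top0.png

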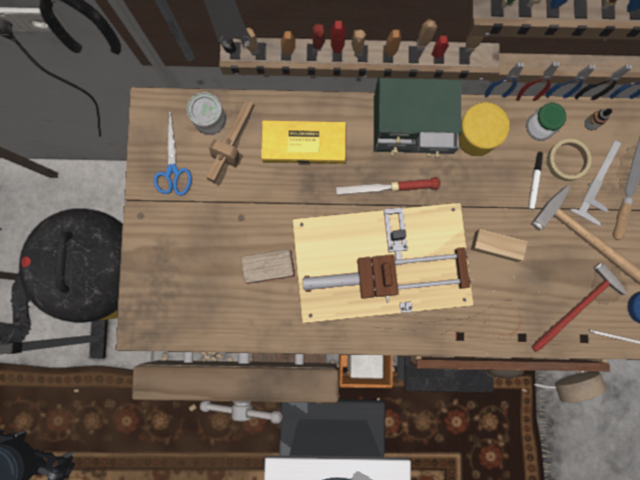

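View pics/scene0.png

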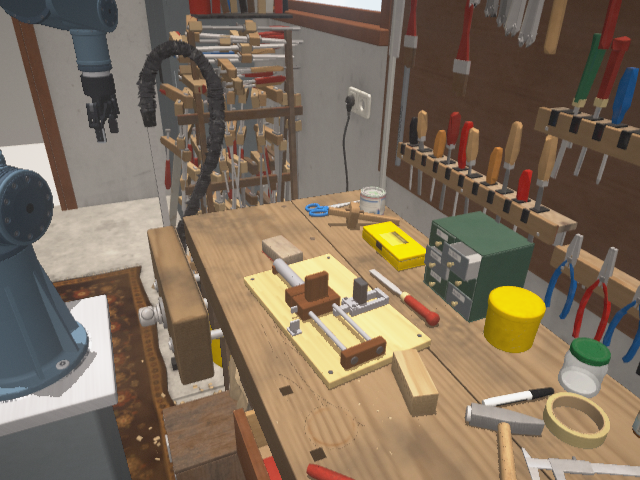

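The top view shows the jig at columns 293–471 and rows 205–320, turned by a few degrees. The jaw grip is near (389,272), the bolt grip near (399,237), and the index tab near (405,306). Next I measure them.

Run:
```python
from h import *
d=shot("top"); P=cloud(d); s=shot("scene"); Q=cloud(s)
save(d,"topcrop.png",(285,195,485,330,4))
save(s,"scenecrop.png",(240,245,440,385,4))
hsv=cv2.cvtColor(d["image"],cv2.COLOR_RGB2HSV); 
m=cv2.inRange(hsv,(18,50,150),(32,160,255)); m[:200]=0;m[325:]=0;m[:,:285]=0;m[:,480:]=0
m=cv2.morphologyEx(m,cv2.MORPH_OPEN,np.ones((3,3)))
c=max(cv2.findContours(m,cv2.RETR_EXTERNAL,cv2.CHAIN_APPROX_NONE)[0],key=cv2.contourArea)
h=cv2.convexHull(c)[:,0]
W=np.array([on_z(d,u,v,18.)[:2] for u,v in h],np.float32)
r=cv2.minAreaRect(W); print("board",r)
for nm,C in(("top",P),("scene",Q)):
  for lo,hi in((92,115),(75,90)):
    k=(C[...,2]>lo)&(C[...,2]<hi)&(C[...,0]>300)&(C[...,0]<620)&(abs(C[...,1])<260)
    n,l,st,ce=cv2.connectedComponentsWithStats(k.astype(np.uint8))
    for i in range(1,n):
      if st[i,4]>15:
        p=C[l==i]; print(nm,lo,st[i],p.mean(0).round(1),p.min(0).round(1),p.max(0).round(1),[np.round(x,1) for x in cv2.minAreaRect(p[:,:2].astype(np.float32))])
```

```text
board ((582.2726440429688, -92.51345825195312), (235.43490600585938, 385.3432312011719), 6.791263580322266)
top 92 [382 262  10  24 189] [550.2 -94.8 104.3] [ 526.1 -104.3   92.2] [575.1 -85.2 110.2] [array([550.4, -95.5]), array([49.3, 16.1]), np.float64(6.7)]
scene 92 [305 271  24  14 210] [ 549.2 -101.   101.1] [ 525.9 -108.5   92.1] [576.2 -88.6 107.9] [array([550.9, -98.1]), array([50. , 17.5]), np.float64(6.7)]
scene 75 [305 280  23  12 142] [ 548.7 -103.5   82.6] [ 525.8 -108.    75.3] [574.3 -95.   90. ] [array([ 549.7, -103.3]), array([12.3, 48.3]), np.float64(84.5)]
```

View pics/topcrop.png

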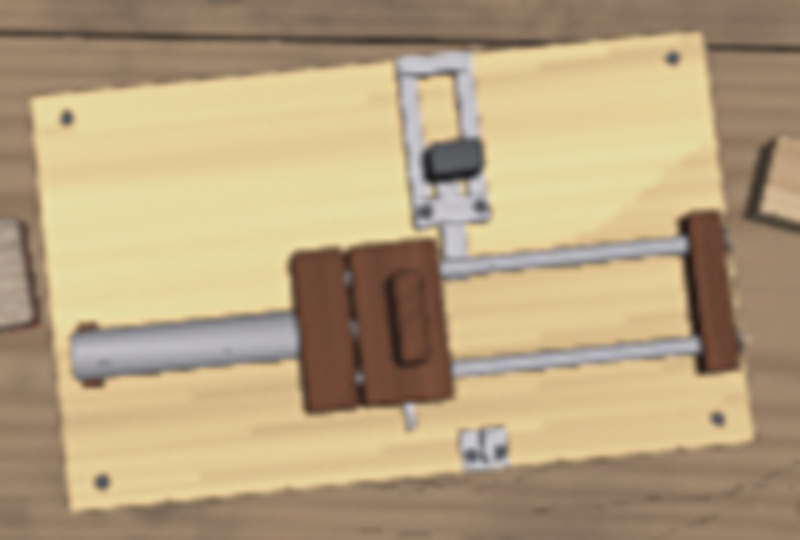

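View pics/scenecrop.png

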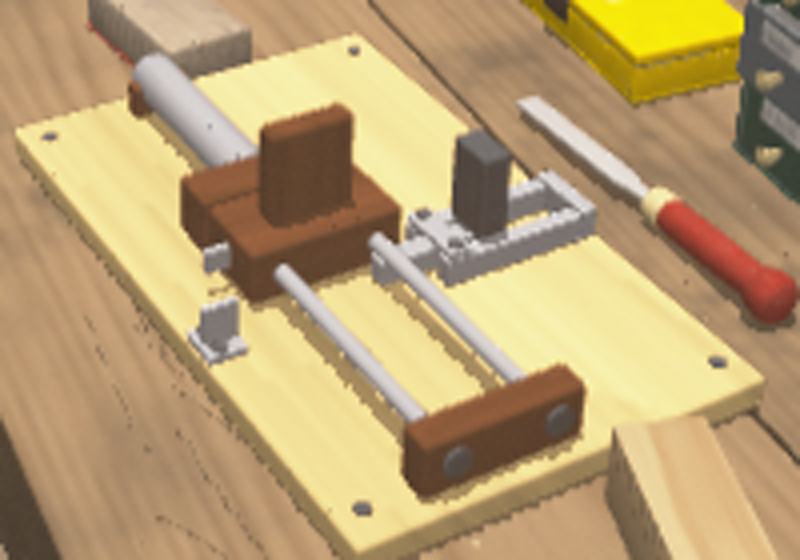

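The crops show the pointer tip near crop (410,416) in the top view and (215,257) in the scene view. The tab fin is near (485,442) and (220,320), and the dark bolt grip is near (453,160) and (482,185). I'll convert these to jig axes.

Run:
```python
from h import *
yaw=np.radians(6.75); ux=np.array([np.cos(yaw),np.sin(yaw),0]); uy=np.array([-ux[1],ux[0],0])
d=shot("top"); s=shot("scene")
def jig(p): q=p-np.array([550.5,-96.5,0]); return np.round([q@ux,q@uy,p[2]],1)
def tri(a,b):
    (o1,r1),(o2,r2)=ray(d,*a),ray(s,*b)
    A=np.stack([r1,-r2],1); t=np.linalg.lstsq(A,o2-o1,rcond=None)[0]
    p,q=o1+r1*t[0],o2+r2*t[1]; return (p+q)/2,np.linalg.norm(p-q)
def tc(u,v): return (u/4+285-.4,v/4+195-.4)
def sc(u,v): return (u/4+240-.4,v/4+245-.4)
for n,a,b in(("pointer",tc(410,418),sc(214,255)),("fin",tc(485,440),sc(220,312)),("bolt",tc(453,152),sc(482,146))):
    p,e=tri(a,b); print(n,p.round(1),e.round(1),jig(p))
for n,C,im in(("top",cloud(d),d),("scene",cloud(s),s)):
    g=im["image"].max(2); k=(g<95)
    box=(slice(222,245),slice(385,412)) if n=="top" else (slice(275,306),slice(350,370))
    mm=np.zeros_like(k); mm[box]=k[box]; v,u=np.nonzero(mm)
    print(n,"dark",u.min(),u.max(),v.min(),v.max(),len(u), C[mm].min(0).round(),C[mm].max(0).round(),np.percentile(C[mm][:,2],[10,50,90]))
    q=C[mm]; q=q[q[:,2]>70]
    if len(q): print("bolt top pts",len(q),q.mean(0),jig(q.mean(0)))
    if n=="top":
        P=np.array([on_z(d,a,b,85.) for a,b in zip(u,v)]); print("ray 85",P.mean(0),jig(P.mean(0)),cv2.minAreaRect(P[:,:2].astype(np.float32)))
print("tool yaw T", imaging.get_image("wrist")["T_tool_cam"])
```

```text
pointer [ 498.5 -102.7   38.6] 0.3 [-52.3  -0.   38.6]
fin [ 486.6 -144.1   35.9] 1.1 [-69.  -39.7  35.9]
bolt [ 640.4 -120.5   80.7] 0.1 [ 86.4 -34.4  80.7]
top dark 391 404 230 240 95 [ 628. -134.   37.] [ 646. -106.   89.] [53.6582438  81.13776291 86.13451141]
bolt top pts 70 [ 636.94933106 -120.39903525   82.2937074 ] [ 83.  -33.9  82.3]
ray 85 [ 634.08497321 -119.12799766   85.        ] [ 80.3 -32.3  85. ] ((634.7750854492188, -119.28561401367188), (19.823713302612305, 30.106739044189453), 8.22852897644043)
scene dark 353 367 278 304 243 [ 629. -140.   -2.] [714.   0.  82.] [40.77679174 59.37694675 77.06538088]
bolt top pts 64 [ 635.24426524 -130.09961292   76.16848439] [ 80.2 -43.3  76.2]
tool yaw T [[-3.30096763e-04  9.57984612e-01  2.86819411e-01  7.29489103e+01]
 [ 9.99999607e-01  5.52233998e-04 -6.93589876e-04  5.40075371e-01]
 [-8.22839859e-04  2.86819069e-01 -9.57984418e-01 -1.20900296e+02]
 [ 0.00000000e+00  0.00000000e+00  0.00000000e+00  1.00000000e+00]]
```

The required jaw travel is about 40 mm. The bolt grip is at about (636, -120.5), and the jig yaw is 6.75°. I'll move above the bolt with the fingers aligned along the jig's x.

{"op": "jog_arm", "data": {"targets": [[0.035,-0.055,0,0,0,-0.09,-1],[0.07,-0.11,0,0,0,-0.18,-1],[0.105,-0.164,0,0,0,-0.27,-1],[0.14,-0.218,0,0,0,-0.36,-1],[0.175,-0.272,0,0,0,-0.45,-1],[0.21,-0.326,0,0,0,-0.54,-1],[0.245,-0.38,0,0,0,-0.63,-1],[0.28,-0.435,0,0,0,-0.72,-1],[0.315,-0.49,0,0,0,-0.81,-1],[0.35,-0.545,0,0,0,-0.9,-1],[0.385,-0.6,0,0,0,-0.99,-1],[0.418,-0.6525,0,0,0,-1.064,-1]]}}

```text
t: 1.85
tool_pos: [623.6, -101.3, 253.3]
tool_rot: [3.141, -0.0, 1.686]
wrist_force: [0.3, 0.7, 0.8]
finger_gap: 1.0
finger_force: 0.0
```

{"op": "jog_arm", "data": {"targets": [[0,0,0,0,0,0,-0.3],[0,0,0,0,0,0,-0.3],[0,0,0,0,0,0,-0.3]]}}

```text
t: 2.22
tool_pos: [622.2, -98.0, 253.4]
tool_rot: [-3.141, -0.0, 1.69]
wrist_force: [0.0, 0.7, 0.5]
finger_gap: 0.65
finger_force: 0.0
```

```bash
cat >> h.py <<'E'
from scipy.spatial.transform import Rotation as R
def wrist():
    o=observe(); d=shot("wrist"); T=np.eye(4); T[:3,:3]=R.from_euler("xyz",o["tool_rot"]).as_matrix(); T[:3,3]=o["tool_pos"]
    return o,d,T@np.array(d["T_tool_cam"])
yaw=np.radians(6.75); ux=np.array([np.cos(yaw),np.sin(yaw),0]); uy=np.array([-ux[1],ux[0],0])
def jig(p): q=p-np.array([550.5,-96.5,0]); return np.round(np.stack([q@ux,q@uy,p[...,2]],-1),1)
E
python3 - <<'E'
from h import *
o,d,T=wrist(); print(o["t"],o["tool_pos"],o["tool_rot"],o["finger_gap"],d["camera_matrix"])
save(d,"w1.png"); P=cloud(d,T); np.save("w1.npy",P)
for lo,hi in((75,92),(92,115)):
    k=((P[...,2]>lo)&(P[...,2]<hi)&(P[...,0]>480)&(P[...,0]<700)&(P[...,1]<0)&(P[...,1]>-220)).astype(np.uint8)
    n,l,st,ce=cv2.connectedComponentsWithStats(k)
    for i in range(1,n):
        if st[i,4]>80: p=P[l==i]; print(lo,st[i],p.mean(0).round(1),[np.round(x,1) for x in cv2.minAreaRect(p[:,:2].astype(np.float32))])
E
```

```text
2.225 [622.23246258 -98.00922133 253.4355542 ] [-3.14148692e+00 -2.90317832e-04  1.69042002e+00] 0.6498577883216942 [[351.24859941   0.         322.77008252]
 [  0.         351.24859941 239.63060291]
 [  0.           0.           1.        ]]
75 [209 201  62  18 266] [555.7 -88.   83.3] [array([552.2, -88.6]), array([13.1, 49.7]), np.float64(81.6)]
75 [328 234  21  35 711] [ 638.6 -119.8   84.3] [array([ 638.9, -120.9]), array([17.8, 29.1]), np.float64(7.4)]
92 [ 202  205   66   22 1373] [552.2 -93.6 104.5] [array([551.1, -94.7]), array([50.1, 15.7]), np.float64(6.3)]
```

View pics/w1.png

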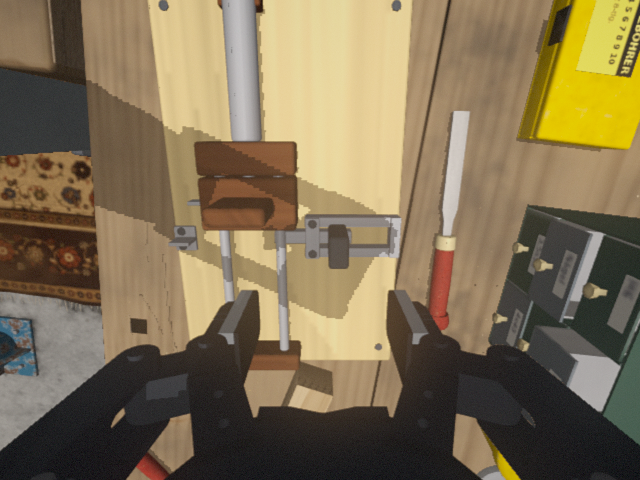

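The wrist view shows the bolt grip at (339,246) and the jaw grip at (235,216), with a clear gap around the bolt grip. The refined bolt position is (639, -121). I'll shift over it, descend and grip.

{"op": "jog_arm", "data": {"targets": [[0.0167,-0.023,-0.05,0,0,0,-0.3],[0.0167,-0.023,-0.1,0,0,0,-0.3],[0.0167,-0.023,-0.14,0,0,0,-0.3],[0.0167,-0.023,-0.17,0,0,0,-0.3],[0.0167,-0.023,-0.184,0,0,0,-0.3],[0.0167,-0.023,-0.184,0,0,0,-0.3]], "force": 30}}

```text
t: 3.02
tool_pos: [639.0, -121.5, 69.0]
tool_rot: [-3.141, -0.001, 1.69]
wrist_force: [-0.2, 0.1, 0.2]
finger_gap: 0.651
finger_force: 0.0
```

{"op": "jog_arm", "data": {"targets": [[0,0,0,0,0,0,1],[0,0,0,0,0,0,1],[0,0,0,0,0,0,1],[0,0,0,0,0,0,1],[0,0,0,0,0,0,1]], "force": 30}}

```text
t: 3.65
tool_pos: [640.3, -122.7, 71.1]
tool_rot: [3.139, 0.001, 1.689]
wrist_force: [-0.3, 0.2, 7.6]
finger_gap: 0.208
finger_force: 32.6
```

Gripped: the gap is 17.7 mm, matching the 18 mm grip. Now I draw the bolt along the jig's +x.

{"op": "jog_arm", "data": {"targets": [[0.01,0.0012,0,0,0,0,1],[0.02,0.0024,0,0,0,0,1],[0.028,0.0033,0,0,0,0,1],[0.033,0.0039,0,0,0,0,1],[0.033,0.0039,0,0,0,0,1]]}}

```text
t: 4.28
tool_pos: [673.8, -118.7, 71.1]
tool_rot: [3.139, 0.001, 1.689]
wrist_force: [0.9, 0.2, 5.3]
finger_gap: 0.207
finger_force: 32.4
```

{"op": "jog_arm", "data": {"targets": [[0.002,0.0002,0,0,0,0,1],[0.004,0.0005,0,0,0,0,1],[0.005,0.0006,0,0,0,0,1],[0.005,0.0006,0,0,0,0,1]]}}

```text
t: 4.78
tool_pos: [677.5, -118.2, 71.1]
tool_rot: [3.141, 0.001, 1.689]
wrist_force: [-5.2, 0.4, 8.8]
finger_gap: 0.206
finger_force: 33.0
```

{"op": "jog_arm", "data": {"targets": [[0.002,0.0002,0,0,0,0,1],[0.003,0.0004,0,0,0,0,1],[0.003,0.0004,0,0,0,0,1]]}}

```text
t: 5.15
tool_pos: [677.9, -118.2, 71.0]
tool_rot: [-3.135, -0.0, 1.689]
wrist_force: [-18.5, -0.1, 16.7]
finger_gap: 0.205
finger_force: 34.0
```

The force rises with no further travel, so the bolt is at its end stop. I release, lift and turn toward the jaw.

{"op": "jog_arm", "data": {"targets": [[0,0,0,0,0,0,-0.3],[0,0,0,0,0,0,-0.3],[0,0,0,0,0,0,-0.3],[0,0,0.04,0,0,0,-0.3],[0,0,0.08,0,0,0,-0.3],[0,0,0.13,0,0,0,-0.3]]}}

```text
t: 5.9
tool_pos: [679.8, -117.1, 199.3]
tool_rot: [-3.14, -0.001, 1.689]
wrist_force: [0.5, -0.8, -0.5]
finger_gap: 0.651
finger_force: 0.0
```

{"op": "jog_arm", "data": {"targets": [[-0.02,0.003,0,0,0,0.17,-0.3],[-0.04,0.006,0,0,0,0.34,-0.3],[-0.06,0.01,0,0,0,0.51,-0.3],[-0.08,0.013,0,0,0,0.68,-0.3],[-0.1,0.017,0,0,0,0.85,-0.3],[-0.12,0.02,0,0,0,1.02,-0.3],[-0.129,0.022,0,0,0,1.19,-0.3],[-0.129,0.022,0,0,0,1.36,-0.3],[-0.129,0.022,0,0,0,1.53,-0.3],[-0.129,0.022,0,0,0,1.57,-0.3],[-0.129,0.022,0,0,0,1.57,-0.3]]}}

```text
t: 7.28
tool_pos: [551.5, -95.3, 199.3]
tool_rot: [3.142, 0.0, -3.025]
wrist_force: [-0.2, 0.0, -0.6]
finger_gap: 0.648
finger_force: 0.0
```

Run:
```python
from h import *
o,d,T=wrist(); print(o["t"],o["tool_pos"],o["tool_rot"],o["finger_gap"])
save(d,"w2.png"); P=cloud(d,T); np.save("w2.npy",P)
for lo,hi in((75,92),(92,115)):
    k=((P[...,2]>lo)&(P[...,2]<hi)&(P[...,0]>480)&(P[...,0]<720)&(P[...,1]<0)&(P[...,1]>-220)).astype(np.uint8)
    n,l,st,ce=cv2.connectedComponentsWithStats(k)
    for i in range(1,n):
        if st[i,4]>80: p=P[l==i]; print(lo,st[i],p.mean(0).round(1),[np.round(x,1) for x in cv2.minAreaRect(p[:,:2].astype(np.float32))])
```

```text
7.275 [551.45336487 -95.34329762 199.26772497] [ 3.14158678e+00  1.19421515e-04 -3.02473266e+00] 0.6477756481360454
75 [310 204  24  11 107] [526.8 -98.6  84.3] [array([528. , -98.4]), array([ 4. , 15.8]), np.float64(6.0)]
75 [258 371  38  26 921] [ 674.  -117.4   83.4] [array([ 676.4, -117.6]), array([18.5, 30.1]), np.float64(8.1)]
92 [ 309  209   25   77 1807] [548.5 -96.1 105.3] [array([550.7, -96. ]), array([49.6, 15.8]), np.float64(6.9)]
```

View pics/w2.png

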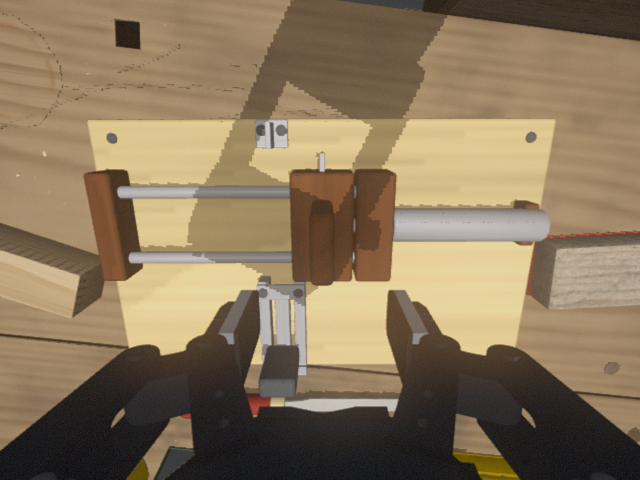

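The wrist view shows the bolt drawn (grip at (280,370)), the fin at (271,134) and the pointer tip at (321,155). The loose items are undisturbed. I descend on the jaw grip and close.

{"op": "jog_arm", "data": {"targets": [[-0.0005,-0.0007,-0.04,0,0,0,-0.3],[-0.0005,-0.0007,-0.08,0,0,0,-0.3],[-0.0005,-0.0007,-0.105,0,0,0,-0.3],[-0.0005,-0.0007,-0.113,0,0,0,-0.3],[-0.0005,-0.0007,-0.113,0,0,0,-0.3],[-0.0005,-0.0007,-0.113,0,0,0,1],[-0.0005,-0.0007,-0.113,0,0,0,1],[-0.0005,-0.0007,-0.113,0,0,0,1],[-0.0005,-0.0007,-0.113,0,0,0,1],[-0.0005,-0.0007,-0.113,0,0,0,1]], "force": 60}}

```text
t: 8.57
tool_pos: [551.6, -96.2, 87.6]
tool_rot: [-3.141, 0.002, -3.024]
wrist_force: [-1.1, 1.5, 5.4]
finger_gap: 0.176
finger_force: 58.6
```

Run:
```python
from h import *
o,d,T=wrist(); print(o["t"],o["tool_pos"],o["tool_rot"],o["finger_gap"],o["wrist_force"])
save(d,"w3.png",(160,0,480,240,2.5));
```

```text
8.575 [551.61163765 -96.18801932  87.5572302 ] [-3.14091813e+00  1.69286097e-03 -3.02423688e+00] 0.1761118091357915 [-1.14451475  1.4621787   5.35982622]
```

View pics/w3.png

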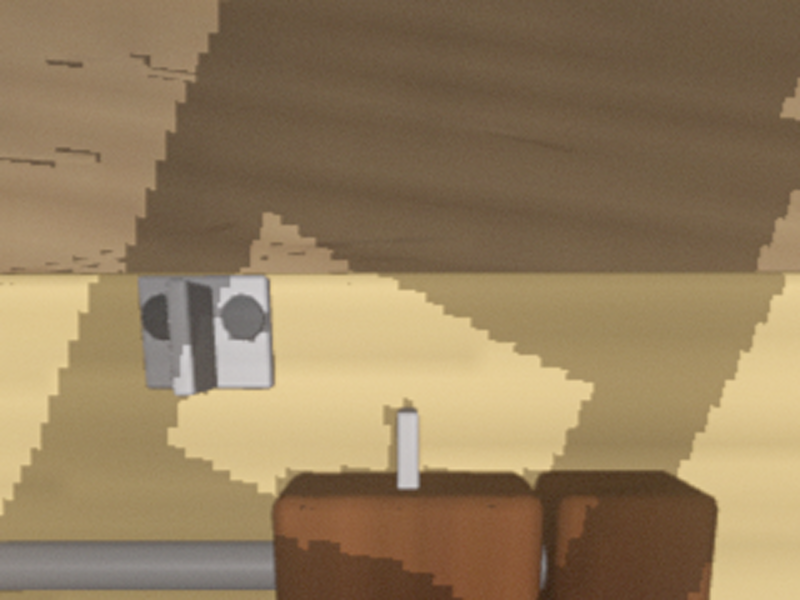

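The fin's top edge is at crop columns 168–192, and its jaw-side end is near (183,390). The pointer tip is near (407,411). I'll compute the distance.

Run:
```python
from h import *
o,d,T=wrist(); P=cloud(d,T)
c=lambda u,v:((u+.5)/2.5+160-.5,(v+.5)/2.5-.5)
for n,u,v in(("pt",407,425),("pt",407,460),("fin",178,300),("fin",180,340),("fin",182,375)):
    a,b=c(u,v); z=P[int(round(b)),int(round(a)),2]; print(n,round(a,1),round(b,1),"range z",z.round(1),[jig(on_z(d,a,b,zz,T)) for zz in (37,40,44)])
```

```text
pt 322.5 169.7 range z 43.8 [array([-55.2,   0.6,  37. ]), array([-55.5,   0.6,  40. ]), array([-55.8,   0.6,  44. ])]
pt 322.5 183.7 range z 44.9 [array([-48.5,   0.6,  37. ]), array([-48.9,   0.6,  40. ]), array([-49.4,   0.6,  44. ])]
fin 230.9 119.7 range z 46.4 [array([-78. , -41.7,  37. ]), array([-77.9, -41. ,  40. ]), array([-77.7, -40. ,  44. ])]
fin 231.7 135.7 range z 44.5 [array([-70.9, -41.9,  37. ]), array([-70.9, -41.1,  40. ]), array([-70.9, -40.1,  44. ])]
fin 232.5 149.7 range z 44.0 [array([-64.5, -42. ,  37. ]), array([-64.6, -41.2,  40. ]), array([-64.8, -40.2,  44. ])]
```

The travel is about 40.7 mm. I'll pull 39 mm first and then look.

{"op": "jog_arm", "data": {"targets": [[0.0007,-0.006,0,0,0,0,1],[0.0014,-0.012,0,0,0,0,1],[0.0021,-0.018,0,0,0,0,1],[0.0028,-0.024,0,0,0,0,1],[0.0035,-0.03,0,0,0,0,1],[0.0042,-0.0355,0,0,0,0,1],[0.0046,-0.0387,0,0,0,0,1],[0.0046,-0.0387,0,0,0,0,1],[0.0046,-0.0387,0,0,0,0,1]]}}

```text
t: 9.8
tool_pos: [556.1, -134.1, 87.5]
tool_rot: [3.141, 0.002, -3.024]
wrist_force: [-1.1, 5.2, 7.0]
finger_gap: 0.18
finger_force: 58.9
```

Run:
```python
from h import *
o,d,T=wrist(); print(o["t"],o["tool_pos"],o["tool_rot"],o["finger_gap"],o["wrist_force"],o["finger_force"])
save(d,"w4.png",(270,90,370,165,8)); 
for v in range(100,188,6): print(v,d["image"][v,308:336].max(1))
```

```text
9.8 [ 556.12203808 -134.11525657   87.54819869] [ 3.14103921e+00  1.50410031e-03 -3.02412802e+00] 0.17950355578361246 [-1.10575226  5.16066839  7.0462318 ] 58.91856014728546
100 [118 115 116 115 120 116 114 116 116 116 114 115 116 113 116 114 111 113
 111 115 112 112 117 114 113 114 113 112]
106 [120 118 119 119 121 120 123 119 119 119 121 120 122 123 119 121 121 121
 119 119 121 121 118 120 116 119 118 119]
112 [208 207 208 208 198 187 181 181 181 184 185 188 187 201 208 208 206 172
 144 143 144 145 141 144 143 143 144 143]
118 [176 150 147 149 149 184 206 209 211 210 212 212 194 166 199 213 213 212
 211 213 212 181 152 139 117  95  89  91]
124 [100 101 139 147 145 181 204 211 211 212 213 211 191 169 198 183 157 120
 110 117 122 120 120 120 121 120 122 121]
130 [114 130 193 172 143 176 201 207 209 211 210 210 192 165 197 209 209 173
 127 118 120 117 120 119 120 119 121 121]
136 [209 208 182 153 142 175 203 208 208 209 208 209 192 166 197 209 209 209
 208 204 202 201 202 203 202 186 195 199]
142 [206 205 169 144 131 176 205 210 210 209 210 210 190 165 194 205 206 205
 204 205 207 207
[... 158 characters left out ...]
177 170 140 169 200 205 206 205 204 205 187 156 175 183 185 184
 184 184 184 183 184 184 182 182 183 183]
160 [228 229 229 229 228 229 229 227 229 230 230 231 230 229 230 230 229 230
 228 229 229 229 229 230 231 229 228 229]
166 [223 222 224 224 224 223 190 166 166 165 154 171 194 199 199 199 200 203
 192 195 216 223 223 222 223 222 222 223]
172 [221 220 220 219 220 194 164 162 163 160 152 172 198 204 204 204 206 207
 196 192 212 219 219 218 219 218 218 219]
178 [217 216 216 217 217 217 215 218 216 181 150 172 197 203 203 203 204 205
 194 190 210 216 216 216 215 215 215 216]
184 [219 218 218 219 219 218 218 217 183 160 148 172 196 204 202 203 203 206
 192 190 210 217 218 217 218 217 218 219]
```

View pics/w4.png

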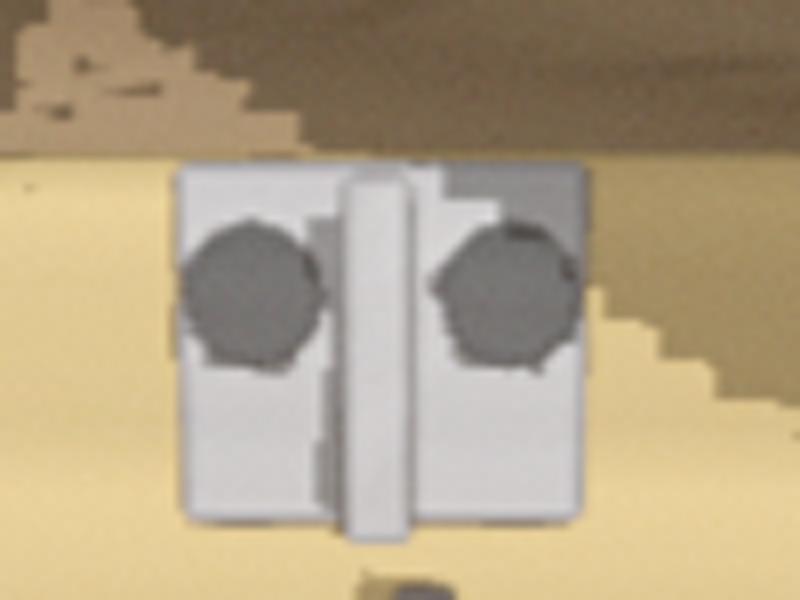

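The fin's centre is at column 316.6 and the pointer's at 322.4. At 2.15 px/mm this leaves about 2.7 mm to pull.

{"op": "jog_arm", "data": {"targets": [[0.0002,-0.0014,0,0,0,0,1],[0.0003,-0.0028,0,0,0,0,1],[0.0003,-0.0028,0,0,0,0,1],[0.0003,-0.0028,0,0,0,0,1]]}}

```text
t: 10.35
tool_pos: [556.5, -136.8, 87.6]
tool_rot: [3.141, 0.002, -3.024]
wrist_force: [-1.1, 5.4, 7.7]
finger_gap: 0.177
finger_force: 59.0
```

Run:
```python
from h import *
o,d,T=wrist(); print(o["t"],o["tool_pos"],o["tool_rot"],o["finger_gap"],o["wrist_force"],o["finger_force"])
save(d,"w5.png",(270,100,370,175,8)); P=cloud(d,T)
for v in list(range(118,158,8))+[166,170,174,178,182]: print(v,d["image"][v,312:334].max(1),P[v,322:326,2].round(1))
```

```text
10.35 [ 556.46362566 -136.82064491   87.58544338] [ 3.14099829e+00  1.59821041e-03 -3.02404881e+00] 0.1771173881621829 [-1.14343556  5.37524296  7.71973197] 58.99492621421814
118 [205 211 177 150 148 148 142 179 208 210 210 210 212 213 191 185 206 212
 179 156 154 145] [45.6 45.5 43.7 44.1]
126 [120 121 119 117 142 147 146 180 207 210 209 209 210 210 190 184 203 177
 127 114 121 122] [44.9 44.4 44.3 43.8]
134 [191 210 211 211 176 148 145 177 203 208 208 209 210 208 189 185 205 211
 212 211 176 125] [44.6 43.5 44.  43.9]
142 [205 206 205 170 145 141 132 175 205 210 211 211 209 208 192 181 199 205
 206 205 205 204] [44.6 44.3 44.8 43.5]
150 [208 209 175 148 145 147 136 173 202 206 205 204 204 204 186 182 202 208
 209 208 209 209] [43.9 44.4 44.5 42.8]
166 [223 224 225 222 189 168 155 173 195 199 200 199 200 203 191 196 217 223
 224 223 224 223] [44.  43.1 43.8 45. ]
170 [221 223 221 186 164 163 152 175 199 204 205 206 207 209 191 191 213 220
 221 221 221 221] [45.1 43.5 44.3 44.4]
174 [219 219 218 185 161 161 151 175 198 203 203 205 207 207 195 191 211 218
 219 220 219 220] [45.3 44.6 44.8 45.2]
178 [218 217 184 160 159 162 149 173 199 204 202 203 205 207 195 189 210 217
 216 216 216 216] [44.1 43.8 44.  45. ]
182 [219 217 184 163 161 159 148 172 198 204 203 203 203 205 194 191 210 218
 217 217 219 217] [45.  43.3 44.1 44.3]
```

View pics/w5.png

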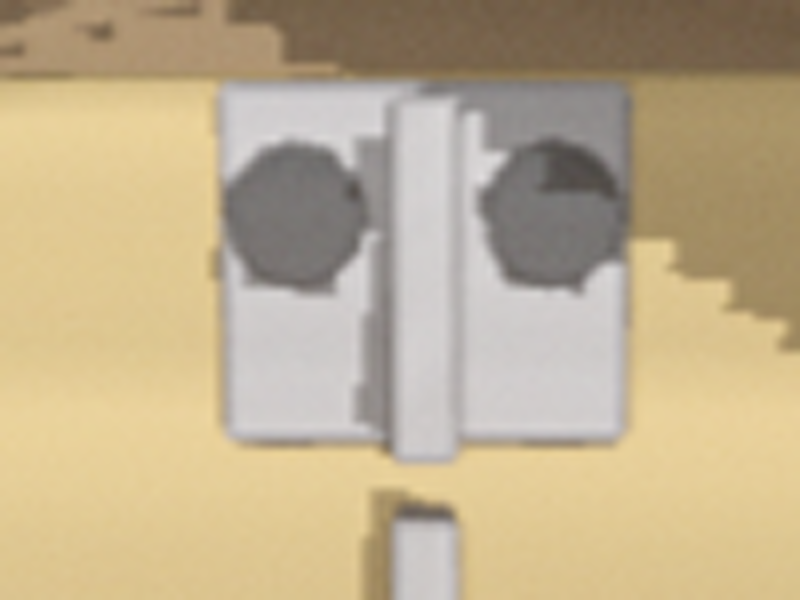

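The fin and the pointer both sit at columns 319–326, so they are aligned. I hold for a moment to check for drift, then hand in.

{"op": "jog_arm", "data": {"targets": [[0,0,0,0,0,0,1],[0,0,0,0,0,0,1],[0,0,0,0,0,0,1],[0,0,0,0,0,0,1],[0,0,0,0,0,0,1],[0,0,0,0,0,0,1]]}}

```text
t: 11.15
tool_pos: [556.4, -136.8, 87.5]
tool_rot: [3.141, 0.002, -3.024]
wrist_force: [-0.2, 5.5, 7.1]
finger_gap: 0.181
finger_force: 59.0
```

Run:
```python
from h import *
from workcell import order
o,d,T=wrist(); print(o["tool_pos"])
im=d["image"].max(2).astype(float)
e=lambda r:(lambda g:(g[316:322]>0).any() and round(float(np.average(np.arange(314,332),weights=np.abs(np.diff(g))[314:332]*0+1e-9+((np.arange(314,332)>318)&(np.arange(314,332)<327)))),2))(r)
a=im[140:154,316:330].mean(0).round(); b=im[168:184,316:330].mean(0).round(); print(a,b)
if abs(a[4:10]-b[4:10]).max()<20: print(order.finish_job())
```

```text
[ 556.44966376 -136.75604381   87.54987078]
[149. 146. 137. 176. 204. 209. 208. 207. 206. 206. 193. 184. 201. 208.] [162. 161. 151. 173. 199. 204. 203. 204. 206. 207. 194. 191. 212. 218.]
the job is handed in; nothing more can be done
None
```

I slid the lock bolt out to its end stop, then pulled the jaw open until its pointer lined up with the index fin in the wrist camera; I handed the job in at about 11 s with the jaw still held there and the offcut, sanding block and chisel left alone.

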